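# Seat and latch the air dryer's cover

### The arm

A 6-joint arm with a two-finger parallel gripper is mounted at the origin on the work surface. World frame = base frame: x ahead of the robot, y to its left, z up, the work surface at z = 0. Lengths are in m, angles in rad, forces in N, time in s.
With the tool pointing down it reaches from about 0.35 to 0.775 m from the base axis. Payload 7.3 kg.
Tool frame: the origin (TCP) lies midway between the tips of the shut fingers; the grasp point (between the pads) lies grasp_offset behind it (grasp_offset is the distance from the TCP to the grasp point, in m); z points along the fingers, y is the line along which they close (so a half turn about z gives the same grasp; the last joint's range is limited). The gripper opens to 92 mm and grips with 3 to 60 N. Pads are 19 mm wide; open, the fingers measure 130 mm over their backs; the gripper's body (75 mm by 190 mm) begins 47 mm behind the grasp point.
Start: joints at [-1.479, 0.342, 1.524, -0, 1.275, -0.146], TCP at [0.124, -0.51, 0.227] pointing down, gripper open.
Joint ranges: [-2.53, 2.53], [-0.77, 2.02], [0.04, 2.7], [-1, 4.14], [0.28, 2.66], [-3.11, 3.11]. Speed limits (rad/s): [2.57, 2.57, 3.14, 3.14, 3.14, 3.14].

### API

Orientations are given as [roll, pitch, yaw] about the fixed x, y, z axes, in that order (R = Rz(yaw) Ry(pitch) Rx(roll)).
In Python, from cell import * gives the robot as it stands.
- The arm moves only by the tool step_arm, never from a script. Its argument "plan" is a list of rows, each a list of 5 numbers: the closure, from -1 (fully open) to 1 (shut), then the shift along the tool's x, y, z in m, then the turn about the tool's z in rad. In form: [[hand, x, y, z, twist], ...]. A call has 1 to 20 rows; each row is the pose to reach, as a shift and turn from the pose commanded when the call began, along the tool's axes at that moment; what a row does not reach only later rows make up. A row lasts 1/8 s, in which the tool goes at most 62.5 mm and 10.7 degrees, less where a joint would pass 70% of its speed; a pose out of reach is approached as far as the arm can. A call with a gripper value outside its range is refused whole. The fingers move at their own pace and stop on an object; "grip_force" is the grip in N (left out, the last holds). Time passes only in rows, so rows that repeat a pose let the fingers close. It gives the time, the measured TCP pose, the force, the opening and the grip force at its end, in the units of the state.
- observe(): the state, without advancing time (a new reading comes with each control period).
- read_camera(name): name is "scene" or "side" or "wrist"; returns a dict with "img" (480x640x3 uint8, red, green, blue), "range_z" (480x640 float32, m along the optical axis (not along the pixel's ray), 0 where there is no reading), "fx", "fy", "cx", "cy" (pixels), "k1" (the pictures are not rectified: a ray, as slopes to the right and down, at radius r is drawn at 1 + k1 r^2 times it, then the intrinsics apply), "R" (3x3) and "t" (3): a world point X has camera coordinates R X + t; the wrist camera has in their place "T_tool_cam" (4x4, takes a point from camera to tool coordinates, whose origin is the TCP and whose axes are the flange's). Camera axes: x right, y down, z forward; pixel columns grow to the right and rows downward; lengths in m; the calibration is good to about 2 mm. A picture is of the moment at which its call begins: read the wrist's pose just before it.
- hand_in(): hands the job in; it is judged then, once.
The state is a dict: "time": time; "qpos": joint angles; "qvel": joint speeds; "joint_efforts": joint torques, N m; "tool_pos": TCP position; "tool_rot": TCP orientation; "contact_force": force on the tool from outside, world axes, zero at the start; "torque": the same for the moment, N m; "opening": finger opening in m; "grip_force": force on a finger pad.
Only numpy, scipy, OpenCV 4.12 (cv2) and the standard library are available. Lean on these libraries where they do the work, as an engineer would, in place of code of your own. Each camera call takes 0.05 s, during which the arm holds its last target. There are 200 camera calls.

### The job

The white cover of the grey pantry air dryer was left resting on the tips of its four brass pins, too far towards the front, and the red latch is in its way. Slide the latch clear to the end with the white mark, push the cover along between its guides, without lifting it out of them, until it drops over all four pins and lies flat on the housing, then slide the latch fully across to the end with the green mark to lock it. Leave everything else on the island where it stands.

Things in the scene. Friction and masses are not known exactly. Their poses are not given: they have to be found in the camera images.
- dryer: grey air dryer housing, fixed, 210 (x) x 176 (y) x 50 high; origin at the centre of its underside, +x from its front towards the latch. Flat deck at z = 50. Four brass pins, diameter 10, round tips, stand 12 above the deck at x = -61 and +11, y = +-55. Two black guides (x -85 to +45, inner faces y = +-77, tops z = 76) leave the cover 2 of play a side.
- seat (a point): point on the dryer's deck where the cover's origin lies when seated (dryer x = -25, y = 0, z = 50); 3 of play either way in x. Axes as the dryer's.
- green_mark (a point): green mark on the dryer's deck beside the latch's locked end (dryer x = 98, y = +40, z = 50)
- white_mark (a point): white mark on the dryer's deck beside the latch's clear end (dryer x = 98, y = -40, z = 50)
- cover: loose white cover, 140 (x) x 150 (y) x 10 thick, 0.25 kg, no handle; origin at the plate's underside centre (tab left out), axes as the dryer's. Four square through holes of 16 at x = +-36, y = +-55. A tab on its far edge reaches to x = 87, y 15 to 65. Starts on the pin tips (underside 12 above the deck), 16 to 25 nearer the front than its seat; seated, the pins stand 2 out of its top.
- latch (a joint): travel of the red latch along the dryer's +y, m: 0 = end stop at the white mark (clear of the tab below about 0.03), 0.08 = end stop at the green mark (locked). Moves with about 1.5 N and stays where left. Starts at 0.05 to 0.075, in the raised tab's way.
- latch_grip (a point): top centre of the latch's upright red grip, 26 (x) x 16 (y), dryer z = 69 to 105; at dryer x = 81, y = -40 mm + travel. Under it a tongue 30 wide (y), dryer z = 62 to 69, reaches towards -x to dryer x = 50; it passes 2 over the seated tab but blocks the raised one.
- bamboo_box: bamboo box with a closed hinged flap, 160 x 200 x 108 high plus a knob; fixed bystander, origin at the centre of its underside
- bamboo_flap (a joint): angle of the bamboo box's flap, rad: 0 closed, grows as it opens; stays shut by its weight
- silicone_lid: orange round lid, diameter 124, 9 thick, with a stub knob to 25 high; bystander, origin at the centre of its underside
- glass_container: square glass container with grey lid, 114 x 114 x 76 high; bystander, origin at the centre of its underside
- canister: aluminium canister, diameter 90, about 150 high; bystander, origin at the centre of its underside
- timer: grey plastic timer with a round white button, 65 x 65 x 34 high; bystander, origin at the centre of its underside
- jar: amber glass jar, diameter 70, about 110 high; bystander, origin at the centre of its underside
- mug: blue mug, diameter 80, 90 high; bystander, origin at the centre of its underside
Mind the look-alikes: they are no part of the job. What is meant by the cover is not brown or orange, and is the larger of those in its own colour.

How it is judged:
On the way, in this order (a step that is already met when the one before it is completed fails the run):
1. the latch has been slid to the white mark, clear of the tab's path (value of joint latch below 0.02 m), for 0.1 s.
2. the cover lies flat on the housing over all four pins, while the latch is still clear (z of cover in the frame of dryer between 0.046 and 0.053 m and x of cover in the frame of dryer between -0.031 and -0.019 m and y of cover in the frame of dryer between -0.006 and 0.006 m and angle between cover's own z axis and vertical below 0.03 rad and value of joint latch below 0.04 m), for 0.1 s.
At the end, for the whole second after the job is handed in: The cover lies at rest on the housing over all four pins (origin within 6 mm of its seat in x and y, no more than 3 mm above the deck, tilted less than 0.03 rad), and the latch is within 8 mm of its locked end at the green mark (z of cover in the frame of dryer between 0.046 and 0.053 m and x of cover in the frame of dryer between -0.031 and -0.019 m and y of cover in the frame of dryer between -0.006 and 0.006 m and angle between cover's own z axis and vertical below 0.03 rad and value of joint latch above 0.072 m and linear speed of cover below 0.01 m/s); the robot touches nothing.
It fails at once if a bystander (orange lid, glass container, canister, timer, amber jar or mug) is moved by more than 30 mm (distance of any of silicone_lid, glass_container, canister, timer, jar, mug from where it was at the start of the episode above 0.03 m).
It fails at once if the cover is lifted out of its guides (z of cover in the frame of dryer above 0.085 m).
It fails at once if the bamboo box's flap is opened (value of joint bamboo_flap above 0.2 rad).
It also fails if it takes over 58 s, if anything falls off the work surface, if the arm or the gripper's body presses on something with over 40 N, if the wrist force passes 120 N, or if a joint passes its speed limit or range.

## Working session

There is one attempt and no reset: what is moved stays moved. The work goes in short steps, Python scripts to look and compute and a tool call to move; the robot and the scene stay as the last step left them, time stands still between calls to the robot, and variables do not carry over. Pictures are saved under pics/ and viewed, at most 10 in all, crops included, and the job is handed in when it is done.

Besides the shell and the picture viewer there is one more tool, called after "Emit:" as name(argument=value, ...) on one line, values as JSON. step_arm: Moves the arm, as the interface text tells. Its arguments: {"type":"object","properties":{"plan":{"type":"array","items":{"type":"array","items":{"type":"number"}}},"grip_force":{"type":"number"}},"required":["plan"]}

```bash
mkdir -p pics
cat > h.py <<'E'
from cell import *
import numpy as np, cv2
from scipy.spatial.transform import Rotation as Ro
def grab(n):
    s=observe(); c=read_camera(n)
    if n=="wrist":
        T=np.eye(4);T[:3,:3]=Ro.from_euler('xyz',s["tool_rot"]).as_matrix();T[:3,3]=s["tool_pos"]
        M=T@c["T_tool_cam"]; c["Rw"]=M[:3,:3];c["tw"]=M[:3,3]
    else:
        R=np.array(c["R"]);c["Rw"]=R.T;c["tw"]=-R.T@np.array(c["t"])
    return c
def rays(c,uv):
    K=np.array([[c["fx"],0,c["cx"]],[0,c["fy"],c["cy"]],[0,0,1.]])
    p=cv2.undistortPoints(np.array(uv,float).reshape(-1,1,2),K,np.array([c["k1"],0,0,0.]))[:,0]
    return np.c_[p,np.ones(len(p))]
def atz(c,uv,z):
    d=rays(c,uv)@c["Rw"].T; return c["tw"]+d*((z-c["tw"][2])/d[:,2])[:,None]
def bydepth(c,uv):
    z=np.array([c["range_z"][int(v),int(u)] for u,v in uv]); return (rays(c,uv)*z[:,None])@c["Rw"].T+c["tw"]
def proj(c,P):
    q=(np.atleast_2d(P)-c["tw"])@c["Rw"]; q=q[:,:2]/q[:,2:]; r2=(q**2).sum(1)[:,None]
    return q*(1+c["k1"]*r2)*[c["fx"],c["fy"]]+[c["cx"],c["cy"]]
def save(c,n,box=None,k=1):
    im=c["img"][:,:,::-1]
    if box: im=im[box[1]:box[3],box[0]:box[2]]
    cv2.imwrite("pics/"+n,cv2.resize(im,None,fx=k,fy=k,interpolation=cv2.INTER_CUBIC))
E
python3 - <<'E'
from h import *
import pickle
for n in("scene","side"):
    c=grab(n);save(c,n+"0.png");pickle.dump(c,open(n+"0.pkl","wb"));print(n,c["tw"])
s=observe();print(s)
E
```

```text
scene [0.80401163 0.61166498 1.083326  ]
side [-0.22963095  1.06067179  0.98919761]
{'time': 0.1, 'qpos': array([-1.47900436e+00,  3.42628973e-01,  1.52486232e+00, -1.52904906e-05,
        1.27540269e+00, -1.45978306e-01]), 'qvel': array([-5.93401838e-04, -3.38336196e-03,  7.08207437e-05, -9.00081811e-04,
       -8.00496168e-04,  7.00385572e-04]), 'joint_efforts': array([ 1.72275155e-03, -4.32004631e+01, -2.44693655e+01,  7.18314364e-02,
        5.25761582e-02, -4.81851896e-05]), 'tool_pos': array([ 0.12365339, -0.50988308,  0.22614761]), 'tool_rot': array([-3.14030304e+00, -1.74824595e-04,  2.37774626e-01]), 'contact_force': array([ 0.2781961 , -0.15185589, -0.24253167]), 'torque': array([-0.00745229,  0.00096734, -0.02000722]), 'grip_force': 0.0, 'opening': 0.09141370626276829}
```

View pics/scene0.png

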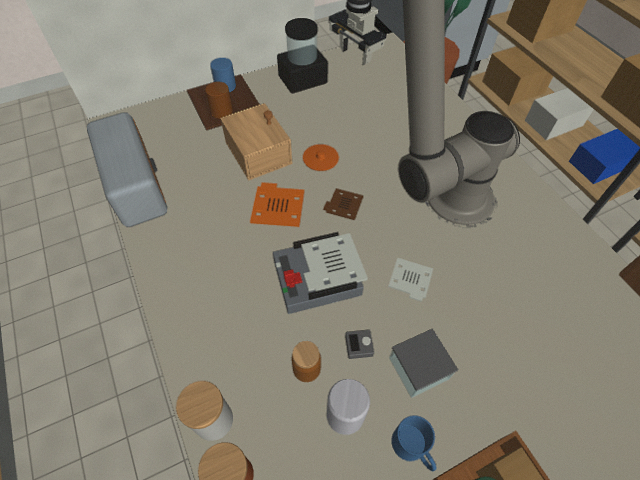

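View pics/side0.png

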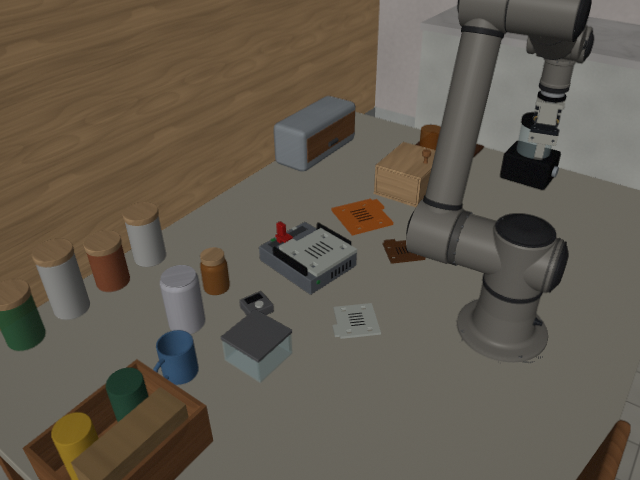

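Candidates for the cover in the scene view are the white plate on the dryer (333,262), a small white plate (411,278), an orange plate (278,205) and a brown plate (344,204). I choose the larger white one, on the grey dryer with the red latch (291,277), and check it in a crop.

Run:
```python
from h import *
import pickle
c=pickle.load(open("scene0.pkl","rb"));save(c,"crop0.png",(260,220,380,320),6)
print(bydepth(c,[(333,262),(316,158),(258,135),(360,343),(306,356)]).round(3))
```

```text
[[ 0.497  0.076  0.072]
 [ 0.344 -0.344  0.011]
 [ 0.508 -0.426  0.11 ]
 [ 0.531  0.294  0.033]
 [ 0.677  0.292  0.114]]
```

View pics/crop0.png

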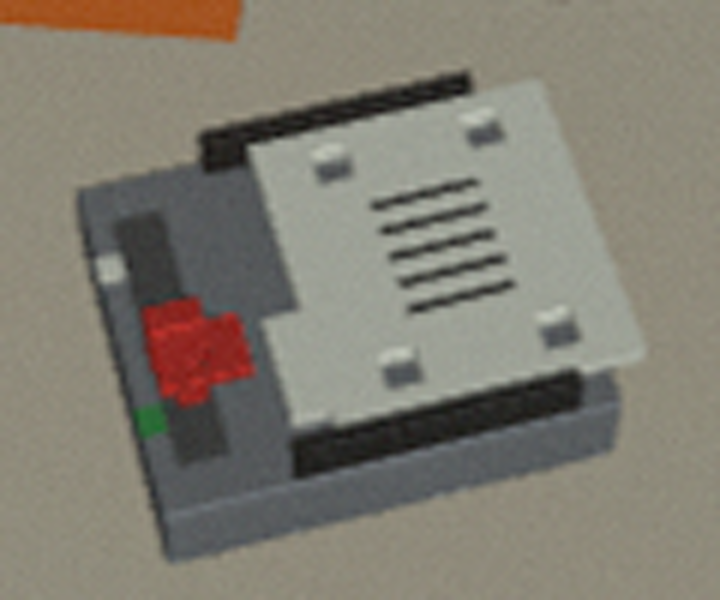

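The crop confirms it. It shows the white cover with its four holes and pins, its tab at (290,360), the red latch at (195,350), the white mark at (111,268) and the green mark at (151,421).

Run:
```python
from h import *
import pickle
c=pickle.load(open("scene0.pkl","rb"))
f=lambda L,z: atz(c,np.array(L)/6+[260,220],z)
D=f([(111,268),(151,421),(80,190),(165,515),(620,405)],.05)
m=np.array([[98,-40],[98,40],[105,-88],[105,88],[-105,88]])/1e3
A=D[:,:2].mean(0);B=m.mean(0)
H=(D[:,:2]-A).T@(m-B);U,S,V=np.linalg.svd(H);R=U@V
o=A-R@B;print("origin",o,"yaw",np.arctan2(R[1,0],R[0,0]),np.linalg.det(R))
print("res",(D[:,:2]-(m@R.T+o)).round(4).tolist())
E_=f([(250,148),(540,82),(645,355)],.072)
print("cover corners in dryer",((E_[:,:2]-o)@R).round(4).tolist())
P=f([(333,160),(484,126),(401,364),(558,326)],.072);print("holes",((P[:,:2]-o)@R).round(4).tolist())
L=f([(192,352)],.087);print("latch~",(L[:,:2]-o)@R)
for p in [(81,-40),(81,30),(-115,0),(-25,0)]: print(p,(R@(np.array(p)/1e3)+o).round(4))
```

```text
origin [0.53753048 0.0646224 ] yaw -0.18664685432397501 0.9999999999999999
res [[0.0004, -0.0004], [0.0005, 0.0003], [-0.0012, 0.0032], [-0.0025, -0.0015], [0.0028, -0.0016]]
cover corners in dryer [[0.0248, -0.0728], [-0.1142, -0.0733], [-0.1147, 0.0771]]
holes [[-0.01, -0.0566], [-0.0819, -0.0565], [-0.011, 0.0534], [-0.0825, 0.0533]]
latch~ [[0.07630467 0.03220092]]
(81, -40) [0.6097 0.0103]
(81, 30) [0.6227 0.0791]
(-115, 0) [0.4245 0.086 ]
(-25, 0) [0.513  0.0693]
```

Emit:
step_arm(plan=[[-1, 0.06, -0.045, 0, 0.1], [-1, 0.11, -0.08, 0, 0.2], [-1, 0.15, -0.11, 0, 0.3], [-1, 0.19, -0.14, 0, 0.425], [-1, 0.23, -0.17, 0, 0.425], [-1, 0.27, -0.2, 0, 0.425], [-1, 0.31, -0.23, 0, 0.425], [-1, 0.35, -0.26, 0, 0.425], [-1, 0.39, -0.29, 0, 0.425], [-1, 0.43, -0.32, 0, 0.425], [-1, 0.47, -0.35, 0, 0.425], [-1, 0.51, -0.38, 0, 0.425], [-1, 0.55, -0.41, 0, 0.425], [-1, 0.59, -0.44, 0, 0.425], [-1, 0.61, -0.454, 0, 0.425], [-1, 0.61, -0.454, 0, 0.425], [-1, 0.61, -0.454, 0, 0.425]])

```text
time: 2.22
tool_pos: [0.6089, 0.0741, 0.2263]
tool_rot: [3.141, 0.001, -0.187]
contact_force: [-0.2, -1.2, -0.2]
opening: 0.092
grip_force: 0.0
```

Run:
```python
from h import *
import pickle
c=grab("wrist");save(c,"w1.png");pickle.dump(c,open("w1.pkl","wb"))
s=observe();print(s["time"],s["tool_pos"],s["tool_rot"],s["qpos"],c["tw"],c["Rw"])
```

```text
2.275 [0.60892887 0.0738076  0.22654854] [ 3.14103151e+00  7.91463870e-04 -1.88016475e-01] [-4.04576409e-03  5.07489314e-01  1.26243872e+00 -4.15019250e-04
  1.37254539e+00  1.75484874e+00] [0.68051172 0.06043467 0.38415571] [[-1.86236632e-01 -9.45353161e-01 -2.67625330e-01]
 [-9.82504873e-01  1.79278449e-01  5.04322596e-02]
 [ 3.03158004e-04  2.72335525e-01 -9.62202302e-01]]
```

View pics/w1.png

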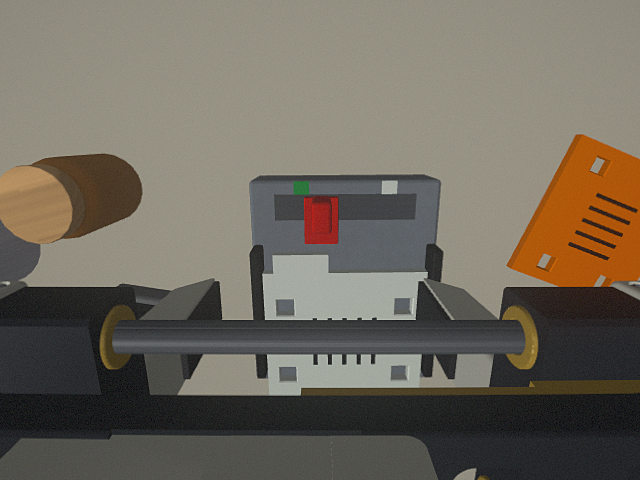

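The wrist view shows the green mark at (301,187), the white mark at (390,187), the latch grip top at about (321,207) and the cover holes at (285,306), (402,305), (288,373) and (398,372).

Run:
```python
from h import *
import pickle
c=pickle.load(open("w1.pkl","rb"))
D=atz(c,[(301,187),(390,187)],.05);print(D.round(4))
d=D[1]-D[0];yaw=np.arctan2(d[1],d[0])+np.pi/2;print("yaw",yaw,np.linalg.norm(d[:2]))
R=np.array([[np.cos(yaw),-np.sin(yaw)],[np.sin(yaw),np.cos(yaw)]])
o=D.mean(0)[:2]-R@[.098,0];print("o",o)
f=lambda uv,z:((atz(c,uv,z)[:,:2]-o)@R).round(4).tolist()
print("deck corners",f([(251,179),(439,179)],.05))
print("holes",f([(285,306),(402,305),(288,373),(398,372)],.072))
print("grip",f([(321,207),(310,199),(332,217)],.105))
import numpy as np
for y in np.arange(.01,.045,.005): print(y,proj(c,np.r_[R@[.081,y]+o,.105]).round(1))
save(c,"w1c.png",(280,165,420,265),5)
```

```text
[[0.6412 0.0839 0.05  ]
 [0.6261 0.0045 0.05  ]]
yaw -0.18698625826374782 0.08084917138975808
o [0.53735261 0.06242388]
deck corners [[0.1053, 0.0855], [0.1053, -0.0844]]
holes [[-0.0095, 0.0557], [-0.0086, -0.0531], [-0.0819, 0.0547], [-0.0809, -0.0538]]
grip [[0.0897, 0.0226], [0.0959, 0.0311], [0.0819, 0.0141]]
0.01 [[337.3 218.1]]
0.015 [[330.8 218.1]]
0.019999999999999997 [[324.4 218.1]]
0.024999999999999998 [[317.9 218.1]]
0.03 [[311.5 218.1]]
0.034999999999999996 [[305.1 218.1]]
0.039999999999999994 [[298.6 218.1]]
```

View pics/w1c.png

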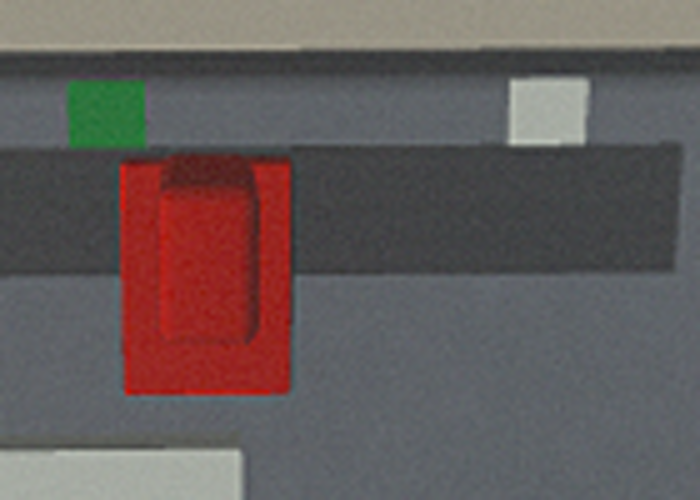

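Emit:
step_arm(plan=[[-1, 0.013, 0.002, 0.05, 0], [-0.5, 0.013, 0.002, 0.1, 0], [-0.3, 0.013, 0.002, 0.13, 0], [-0.3, 0.013, 0.002, 0.149, 0], [-0.3, 0.013, 0.002, 0.149, 0], [1, 0.013, 0.002, 0.149, 0], [1, 0.013, 0.002, 0.149, 0], [1, 0.013, 0.002, 0.149, 0], [1, 0.013, 0.002, 0.149, 0], [1, 0.013, 0.002, 0.149, 0]], grip_force=15)

```text
time: 3.52
tool_pos: [0.622, 0.0702, 0.0778]
tool_rot: [3.141, -0.0, -0.187]
contact_force: [-1.0, 0.3, 1.9]
opening: 0.0158
grip_force: 15.0
```

Emit:
step_arm(plan=[[1, 0, 0.015, 0, 0], [1, 0, 0.03, 0, 0], [1, 0, 0.045, 0, 0], [1, 0, 0.058, 0, 0], [1, 0, 0.058, 0, 0], [1, 0, 0.058, 0, 0]])

```text
time: 4.28
tool_pos: [0.6114, 0.0127, 0.0779]
tool_rot: [3.141, -0.001, -0.188]
contact_force: [1.3, -1.5, 1.3]
opening: 0.0159
grip_force: 15.0
```

Emit:
step_arm(plan=[[-0.5, 0, 0, 0, 0], [-0.5, 0, 0, 0, 0], [-0.5, 0, 0, -0.04, 0], [-0.5, 0, 0, -0.075, 0], [-0.5, -0.05, -0.01, -0.075, 0], [-0.5, -0.1, -0.02, -0.075, 0], [-0.5, -0.15, -0.03, -0.075, 0], [-0.5, -0.2, -0.035, -0.075, 0], [-0.5, -0.235, -0.035, -0.075, 0], [-0.5, -0.235, -0.035, -0.03, 0], [-0.5, -0.235, -0.035, 0.022, 0], [-0.5, -0.235, -0.035, 0.022, 0], [-0.5, -0.235, -0.035, 0.022, 0]])

```text
time: 5.9
tool_pos: [0.3875, 0.0916, 0.0568]
tool_rot: [-3.141, -0.001, -0.187]
contact_force: [-0.1, 0.4, 0.4]
opening: 0.069
grip_force: 0.0
```

Run:
```python
from h import *
s=observe();print(s["tool_pos"],s["contact_force"],s["opening"])
c=grab("side");save(c,"s2.png",(240,200,380,300),5)
```

```text
[0.38754901 0.09158837 0.05681893] [-0.08031668  0.44325505  0.41270865] 0.0690084369112465
```

View pics/s2.png

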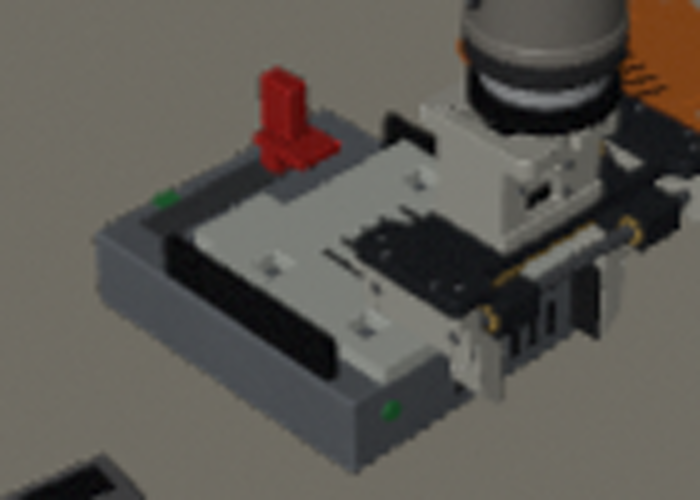

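The latch is clear at the white-mark end, and the fingers stand in front of the cover's front edge.

Emit:
step_arm(plan=[[-0.5, 0.015, 0, 0, 0], [-0.5, 0.025, 0, 0, 0], [-0.5, 0.03, 0, 0, 0], [-0.5, 0.035, 0, 0, 0], [-0.5, 0.04, 0, 0, 0], [-0.5, 0.043, 0, 0, 0], [-0.5, 0.045, 0, 0, 0], [-0.5, 0.045, 0, 0, 0]])

```text
time: 6.95
tool_pos: [0.4313, 0.083, 0.0557]
tool_rot: [3.142, -0.001, -0.187]
contact_force: [1.1, 1.1, -0.1]
opening: 0.0689
grip_force: 0.0
```

```bash
cat > cov.py <<'E'
from h import *
import sys,pickle
s=observe();print(s["time"],s["tool_pos"],s["contact_force"])
c=grab("scene");save(c,sys.argv[1],(260,220,380,320),6);pickle.dump(c,open("sc.pkl","wb"))
o=np.array([.5374,.0635]);a=-.187;R=np.array([[np.cos(a),-np.sin(a)],[np.sin(a),np.cos(a)]])
# cover-top heights at plate points, from depth, for cover at x=-.025
q=[(x,y) for x in(-.055,-.04,-.02,0,.02) for y in(-.03,.03)]+[(.02,-.07),(.02,.07)]
P=np.array([np.r_[R@p+o,.062] for p in q]);uv=proj(c,P)
for p,b in zip(q,bydepth(c,uv.round())): print(p,b[2].round(4))
E
python3 cov.py sc3.png
```

```text
6.95 [0.43134383 0.08298829 0.05569228] [ 1.13841988  1.11688015 -0.13440874]
(-0.055, -0.03) 0.0565
(-0.055, 0.03) 0.0571
(-0.04, -0.03) 0.0626
(-0.04, 0.03) 0.0568
(-0.02, -0.03) 0.0636
(-0.02, 0.03) 0.0588
(0, -0.03) 0.0561
(0, 0.03) 0.0589
(0.02, -0.03) 0.0596
(0.02, 0.03) 0.0584
(0.02, -0.07) 0.0639
(0.02, 0.07) 0.0613
```

View pics/sc3.png

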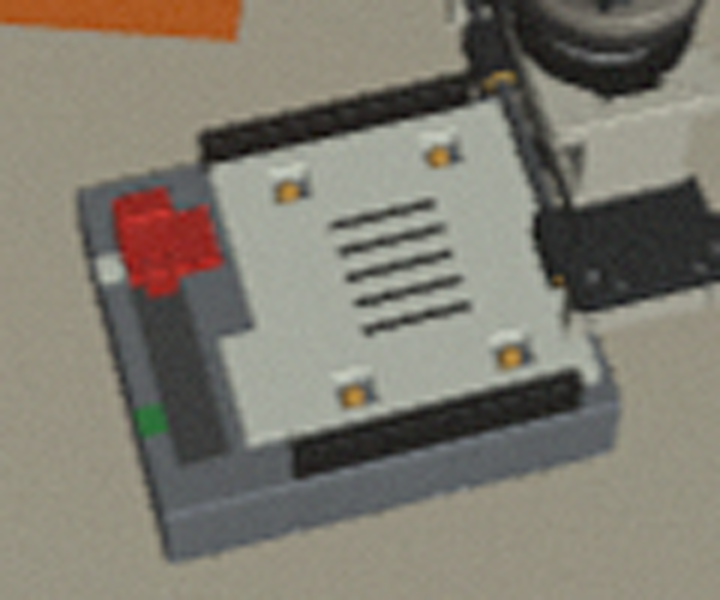

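The cover has dropped. All four brass pins show in its holes at (288,190), (438,155), (353,395) and (511,355), and its top is at about 60 mm. I back off and go to the latch.

Emit:
step_arm(plan=[[-0.5, -0.015, 0, 0, 0], [-0.5, -0.025, 0, 0, 0], [-0.5, -0.025, 0, -0.05, 0], [-0.5, -0.025, 0, -0.097, 0], [-0.5, 0.02, 0.01, -0.097, 0], [-0.5, 0.07, 0.02, -0.097, 0], [-0.5, 0.12, 0.03, -0.097, 0], [-0.5, 0.17, 0.035, -0.097, 0], [-0.5, 0.19, 0.035, -0.097, 0], [-0.5, 0.19, 0.035, -0.097, 0]])

```text
time: 8.25
tool_pos: [0.6112, 0.0132, 0.1518]
tool_rot: [3.141, 0.001, -0.188]
contact_force: [0.4, -0.0, 0.9]
opening: 0.0694
grip_force: 0.0
```

Run:
```python
from h import *
s=observe();print(s["time"],s["tool_pos"])
c=grab("side");save(c,"s4.png",(240,200,380,300),5)
o=np.array([.5374,.0635]);a=-.187;R=np.array([[np.cos(a),-np.sin(a)],[np.sin(a),np.cos(a)]])
q=[(x,y) for x in np.arange(-.085,.04,.01) for y in np.arange(-.065,.066,.01)]
P=np.array([np.r_[R@p+o,.06] for p in q]);b=bydepth(c,proj(c,P).round())
k=abs(b[:,2]-.062)<.012;print(k.sum(),len(q))
d=(b[k,:2]-o)@R;A=np.c_[d,np.ones(len(d))]
print(np.linalg.lstsq(A,b[k,2],rcond=None)[0])
```

```text
8.25 [0.611157   0.01317854 0.15184666]
172 182
[ 8.96309708e-05 -2.92118542e-03  6.13864729e-02]
```

View pics/s4.png

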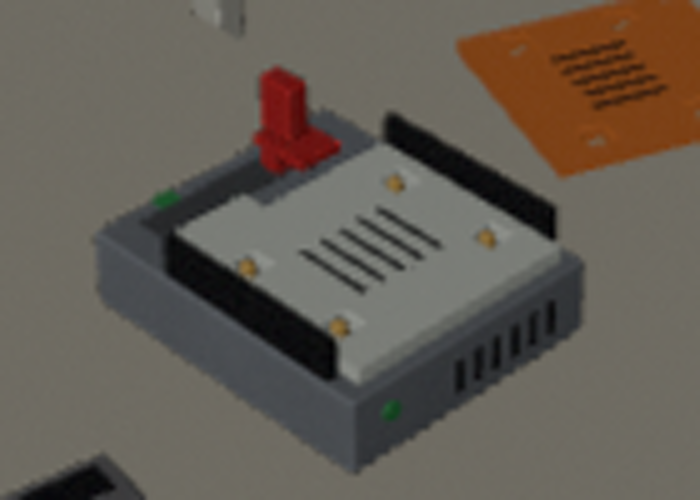

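The side view shows the cover flat (fitted slope below 0.003) with all four pins through it, and the latch at its clear end. Now I lock it.

Emit:
step_arm(plan=[[-0.5, 0, 0, 0.04, 0], [-0.5, 0, 0, 0.074, 0], [-0.5, 0, 0, 0.074, 0], [1, 0, 0, 0.074, 0], [1, 0, 0, 0.074, 0], [1, 0, 0, 0.074, 0], [1, 0, 0, 0.074, 0], [1, 0, -0.015, 0.074, 0], [1, 0, -0.03, 0.074, 0], [1, 0, -0.045, 0.074, 0], [1, 0, -0.06, 0.074, 0], [1, 0, -0.07, 0.074, 0], [1, 0, -0.075, 0.074, 0], [1, 0, -0.078, 0.074, 0], [1, 0, -0.078, 0.074, 0]], grip_force=15)

```text
time: 10.18
tool_pos: [0.6251, 0.0873, 0.0789]
tool_rot: [3.137, 0.001, -0.187]
contact_force: [-3.8, -11.3, 6.9]
opening: 0.0162
grip_force: 15.0
```

The reaction of about 11 N shows the latch is at its end stop. I release and retreat.

Emit:
step_arm(plan=[[1, 0, 0.002, 0, 0], [-0.5, 0, 0.002, 0, 0], [-0.5, 0, 0.002, 0, 0], [-0.5, 0, 0.002, 0, 0], [-0.5, 0, 0.002, -0.04, 0], [-0.5, 0, 0.002, -0.09, 0], [-0.5, 0, 0.002, -0.13, 0], [-0.5, -0.05, 0.002, -0.15, 0], [-0.5, -0.05, 0.002, -0.15, 0], [-0.5, -0.05, 0.002, -0.15, 0]])

```text
time: 11.42
tool_pos: [0.5765, 0.0974, 0.2287]
tool_rot: [-3.142, -0.001, -0.187]
contact_force: [-0.2, 0.1, -0.2]
opening: 0.0687
grip_force: 0.0
```

Run:
```python
from h import *
c=grab("wrist");save(c,"w5.png",(180,130,500,370),2.5)
o=np.array([.5374,.0630]);a=-.187;R=np.array([[np.cos(a),-np.sin(a)],[np.sin(a),np.cos(a)]])
print("grip top expected, crop px",((proj(c,np.r_[R@[.081,.04]+o,.105])-[180,130])*2.5).round(), "10mm short",((proj(c,np.r_[R@[.081,.03]+o,.105])-[180,130])*2.5).round())
```

```text
grip top expected, crop px [[349. 102.]] 10mm short [[383. 102.]]
```

View pics/w5.png

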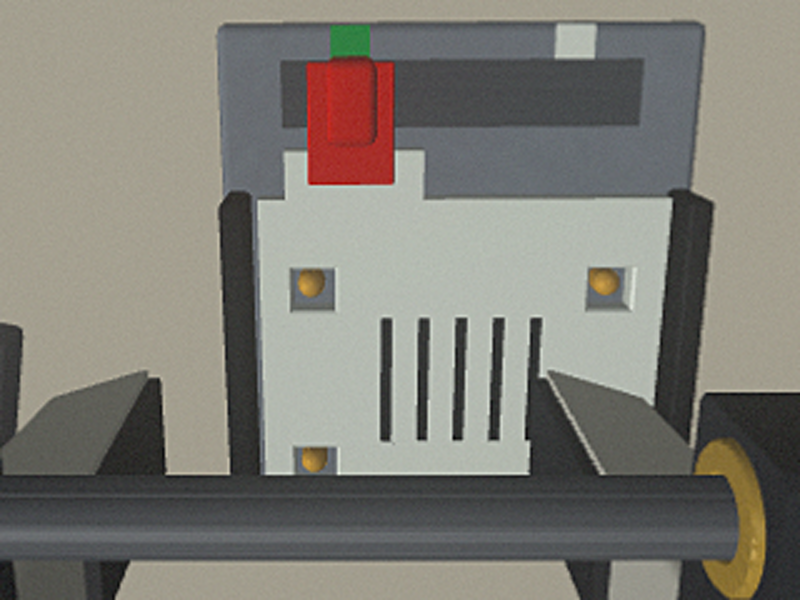

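The latch grip is at (351,102), against (349,102) expected for locked. The tongue lies over the tab and the pins stand in their holes.

```bash
python3 -c "
from cell import *
print(hand_in())"
```

```text
the job is handed in; nothing more can be done
None
```

The job is handed in: the cover lies flat over all four pins and the latch is locked at the green mark, with about 11.5 s used and no bystander touched; the hand-in returned no verdict.

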